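# Seat a hex fitting in its assembly nest

### The job

Take the large brass fitting with the hexagonal foot from the grey tray and put it, foot down, into the hexagonal nest on the aluminium base plate, easing it about until it drops fully home and stands upright, then let go. Do it gently, never pressing it against the nest with more than about 30 N, and leave the round fitting, the small hex fitting and the glue bottle where they stand.

Things in the scene. Friction and masses are not known exactly. Their poses are not given: they have to be found in the camera images.
- fitting_center (a point): The part to seat: brass fitting upright in the tray, 50 mm tall, about 0.2 kg. Lower 14 mm: hexagonal foot 36 mm across flats. Above it a 36 mm tall hexagonal stem, 24 mm across flats, its flats parallel to the foot's. Point on its axis, 25 mm above its underside; z up; flats face its +x and every 60 degrees from there.
- base: Aluminium base plate fixed on the table, 200 mm (its x) by 110 mm (its y), 8 mm thick; origin at the centre of its underside, z up. The steel nest stands on it, bolted tight in slots that run along the plate's x. A fully seated fitting has its centre point 41 mm above this origin.
- base_rim (a point): Point over the plate's centre, level with the nest's rim (28 mm up); axes as the plate's. The nest, a hex block 67 mm across flats, has a hex pocket 39 mm across flats, 12 mm deep, mouth chamfered 1.5 mm. It does not give. Unreported: its centre lies up to 15 mm from this point along plate x (either way; none in y), and it is turned up to 0.25 rad from two flats facing plate +x and -x.
- tray: Grey plastic box lid lying upturned, used as a parts tray, fixed: 160 mm (x) by 340 mm (y), floor 4 mm thick, rim 10 mm high. Origin at the centre of its underside. The three fittings stand in a row along its y, about 100 mm apart, in any order.
- coupling_center (a point): Bystander: brass fitting of the same height with a round foot (36 mm diameter, 14 mm high) and a round stem (24 mm diameter), 50 mm tall in all; point on its axis 25 mm above its underside. Stays where it is.
- reducer_center (a point): Bystander: small brass hex fitting, foot 27 mm across flats, stem 17 mm, 36 mm tall; point on its axis 18 mm above its underside. Stays where it is.
- glue: Bystander: white glue bottle, 48 mm diameter, 120 mm tall; origin at the centre of its underside. Stays where it is.

How it is judged (in metres and radians):
On the way:
1. the fitting is lifted clear of the tray (height (world z) of fitting_center above 0.05 m), for 0.2 s.
At the end, for the whole second after the job is handed in: The fitting stands upright (within 0.08 rad) at the bottom of the nest's pocket (its centre 37 to 43.5 mm above the base plate's underside and within 20 mm sideways of the plate's centre), at rest and released; the other fittings and the bottle stand where they were (z of fitting_center in the frame of base between 0.037 and 0.0435 m and horizontal distance between fitting_center and base below 0.02 m and angle between fitting_center's own z axis and vertical below 0.08 rad and linear speed of fitting below 0.02 m/s); the robot touches nothing.
It fails at once if the fitting is pressed against the nest or plate with more than 45 N (contact force between fitting and base above 45 N).
It fails at once if a bystander is moved more than 30 mm or tipped over (distance of any of coupling_center, reducer_center, glue from where it was at the start of the episode above 0.03 m or angle between any of coupling_center, reducer_center, glue's own z axis and vertical above 0.5 rad).
It also fails if it takes over 51 s, if anything falls off the work surface, if the arm or the gripper's body presses on something with over 40 N, if the wrist force passes 120 N, or if a joint passes its speed limit or range.

### The arm

A 6-joint arm with a two-finger parallel gripper is mounted at the origin on the work surface. World frame = base frame: x ahead of the robot, y to its left, z up, the work surface at z = 0. Lengths are in m, angles in degrees, forces in N, time in s.
With the tool pointing down it reaches from about 0.325 to 0.925 m from the base axis. Payload 3.1 kg.
Tool frame: the origin (TCP) lies at the very end of the fingers, on their centre line; the grasp point (between the pads) lies 19 mm behind it; x points along the fingers, y is the direction in which the jaws open and shut, and the axes are right-handed (so a half turn about x gives the same grasp; the last joint's range is limited). The gripper opens to 85 mm and grips with 20 to 120 N. Pads are 22 mm wide; open, the fingers measure 114 mm over their backs; the gripper's body (76 mm by 85 mm) begins 54 mm behind the grasp point. The pads swing forward as they close: fully open they stand 13 mm farther back than shut.
Start: joints at [58.201, 12.427, 92.441, -0, 75.132, -6.429], TCP at [0.268, 0.565, 0.21] pointing down, gripper open.
Joint ranges: [-157.48, 157.48], [-44.54, 120.13], [17.64, 146.25], [-64.5, 244.5], [7.68, 150.69], [-147.95, 147.95]. Speed limits (degrees/s): [159.86, 159.86, 180, 180, 180, 180].

### API

Orientations are given as [roll, pitch, yaw] about the fixed x, y, z axes, in that order (R = Rz(yaw) Ry(pitch) Rx(roll)).
In Python, from workcell import telemetry, imaging, sign_off gives the robot as it stands.
- The arm moves only by the tool send_rows, never from a script. Its argument "deltas" is a list of rows, each a list of 7 numbers: the closure, from -1 (fully open) to 1 (shut), so that 0 is half open, then the shift along the world's x, y, z in units of 25 mm (1.0 is 25 mm), then the turn, a rotation vector about the world's x, y, z in units of 5 degrees (1.0 is 5 degrees). A call has 1 to 8 rows; each row shifts and turns the pose as measured when the row begins; what a row does not reach is not made up. A row lasts 1/12 s, in which the tool goes at most 41.7 mm and 7.16 degrees, less where a joint would pass 70% of its speed; a pose out of reach is approached as far as the arm can. A call is refused whole if a number of a shift passes 1 or a number of a turn 1, either way. A call with a gripper value outside its range is refused whole. The fingers move at their own pace and stop on an object; "grip_force" is the grip in N (left out, the last holds). Time passes only in rows, so rows that do not move let the fingers close. It gives the time, the measured TCP pose, the force and the opening at its end, in the units of the state.
- telemetry.sense(): the state, without advancing time (a new reading comes with each control period).
- imaging.grab_frame(name): name is "scene" or "top" or "wrist"; returns the picture (480x640x3 uint8, red, green, blue); there is no depth.
- imaging.camera_params(name): a dict with "fov_y" (degrees; the focal length in pixels is half the picture's height over the tangent of half this angle, whatever the lens; pixels are square), "cx", "cy" (the principal point, pixels), "pose" (4x4, takes a point from camera to world coordinates). Camera axes: x right, y down, z forward; pixel columns grow to the right and rows downward; lengths in m; the calibration is good to about 2 mm. A picture is of the moment at which its call begins: read the wrist's pose just before it. camera_params takes no time and is no camera call; for the wrist camera it gives the pose at the moment of the call.
- sign_off(): hands the job in, once; it reports no verdict.
The state is a dict: "time_s": time; "joint_positions": joint angles; "joint_vel": joint speeds; "effort": joint torques, N m; "eef_pos": TCP position; "tool_rot": TCP orientation; "force": force on the tool from outside, world axes, zero at the start; "moment": the same for the moment, N m; "grip_width": finger opening in m.
Only numpy, scipy, OpenCV 4.12 (cv2) and the standard library are available. Lean on these libraries where they do the work, as an engineer would, in place of code of your own. Each camera call takes 0.05 s, during which the arm holds its last target. There are 200 camera calls.

## Working session

There is one attempt and no reset: what is moved stays moved. The work goes in short steps, Python scripts to look and compute and a tool call to move; the robot and the scene stay as the last step left them, time stands still between calls to the robot, and variables do not carry over. Pictures are saved under pics/ and viewed, about 8 in all and at most 12, crops included, and the job is handed in when it is done.

Besides the shell and the picture viewer there is one more tool, called after "Request:" as name([rows], argument=value, ...), one row to a line, values as JSON. send_rows: Moves the arm, as the interface text tells. Its arguments: {"type":"object","properties":{"deltas":{"type":"array","items":{"type":"array","items":{"type":"number"}}},"grip_force":{"type":"number"}},"required":["deltas"]}

```bash
mkdir -p pics
cat > h.py <<'E'
import numpy as np, cv2
from workcell import telemetry, imaging, sign_off
def snap(name,f):
    p=imaging.camera_params(name); im=imaging.grab_frame(name); cv2.imwrite('pics/'+f,im[:,:,::-1]); return p,im
def ray(p,u,v,z):
    f=240/np.tan(np.radians(p['fov_y'])/2); T=np.array(p['pose'])
    d=T[:3,:3]@np.array([(u-p['cx'])/f,(v-p['cy'])/f,1]); o=T[:3,3]
    return o+d*(z-o[2])/d[2]
def proj(p,X):
    f=240/np.tan(np.radians(p['fov_y'])/2); T=np.array(p['pose'])
    c=T[:3,:3].T@(np.array(X)-T[:3,3]); return c[0]/c[2]*f+p['cx'],c[1]/c[2]*f+p['cy']
E
python3 - <<'E'
from h import *
import json
for n in('top','scene','wrist'):
    p,_=snap(n,n+'0.png'); print(n,p['fov_y'],p['cx'],p['cy'],np.round(p['pose'],4).tolist())
    if n=='top': print({k:np.array(v).tolist() for k,v in p.items() if k not in('pose',)})
print(telemetry.sense())
E
```

```text
top 55.91405149736657 309.54914501513696 237.44786768848482 [[0.0202, -0.9833, 0.1811, 0.4681], [-0.999, -0.0125, 0.0433, -0.0367], [-0.0403, -0.1818, -0.9825, 0.7887], [0.0, 0.0, 0.0, 1.0]]
{'fov_y': 55.91405149736657, 'cx': 309.54914501513696, 'cy': 237.44786768848482}
scene 43.04779342714235 320.62528167739157 232.37528175973347 [[0.2859, 0.7638, -0.5786, 1.1565], [0.9582, -0.2358, 0.1623, -0.1678], [-0.0125, -0.6008, -0.7993, 0.7862], [0.0, 0.0, 0.0, 1.0]]
wrist 63.597289790052585 320.30213233883023 240.3416626189594 [[0.4287, 0.8611, 0.2732, 0.1953], [0.9034, -0.408, -0.1317, 0.5985], [-0.0019, 0.3033, -0.9529, 0.3731], [0.0, 0.0, 0.0, 1.0]]
{'time_s': 0.15, 'joint_positions': array([ 5.81999038e+01,  1.24670569e+01,  9.25073941e+01,  3.08316347e-04,
        7.51309880e+01, -6.42891260e+00]), 'joint_vel': array([ 0.02040696, -0.23238958, -0.25269241,  0.09142645,  0.0853387 ,
        0.03746618]), 'effort': array([-5.25056146e-05, -3.97445083e+01, -3.04415131e+01, -1.61666626e-04,
        5.82132343e-03,  1.14584199e-05]), 'eef_pos': array([0.26743735, 0.564172  , 0.20896549]), 'tool_rot': array([ -96.59076248,   89.89456052, -121.96202551]), 'force': array([-0.18372032, -0.07241934, -0.29269889]), 'moment': array([-0.00425584,  0.01604757, -0.02616729]), 'grip_width': 0.08525955916485266}
```

View pics/top0.png

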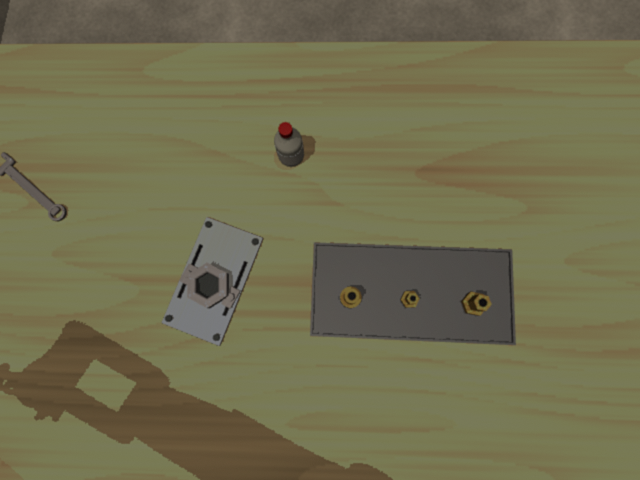

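View pics/scene0.png

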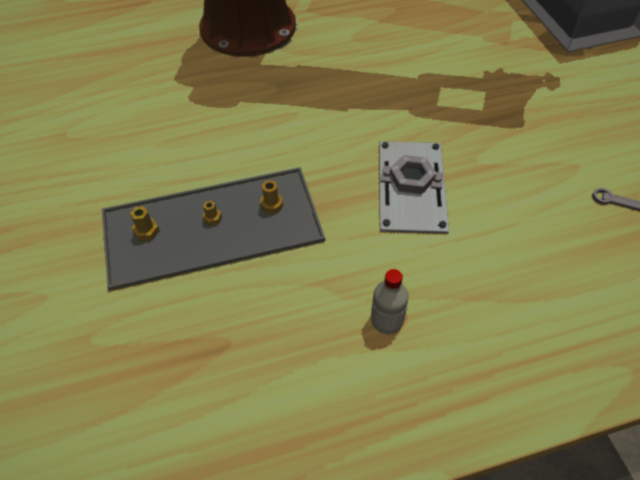

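The top view shows the tray with the round fitting near (350,297), the small hex near (410,299) and the large hex near (477,303). The nest is at about (209,284) on the plate, and the bottle is at (290,150). I'll enlarge the nest and the large hex.

Run:
```python
from h import *
a=cv2.imread('pics/top0.png'); 
A=cv2.resize(a[210:350,155:270],None,fx=4,fy=4,interpolation=cv2.INTER_CUBIC)
B=cv2.resize(a[280:325,455:500],None,fx=7,fy=7,interpolation=cv2.INTER_CUBIC)
c=np.zeros((560,460+315,3),np.uint8); c[:,:460]=A; c[:315,460:]=B; cv2.imwrite('pics/crop1.png',c)
p=imaging.camera_params('top')
for n,uv,z in[('foot',(476,303),.011),('top',(483,303),.054),('nest',(207,285),.028),('round',(350,297),.018),('red',(410,299),.015)]+[('pl',q,.008) for q in((208,219),(263,240),(218,344),(163,323))]: print(n,np.round(ray(p,*uv,z),4))
```

```text
foot [ 0.503  -0.2845  0.011 ]
top [ 0.5013 -0.2818  0.054 ]
nest [0.5241 0.1691 0.028 ]
round [ 0.5088 -0.0731  0.018 ]
red [ 0.5075 -0.174   0.015 ]
pl [0.6432 0.18   0.008 ]
pl [0.6064 0.0797 0.008 ]
pl [0.4261 0.1495 0.008 ]
pl [0.4592 0.2469 0.008 ]
```

View pics/crop1.png

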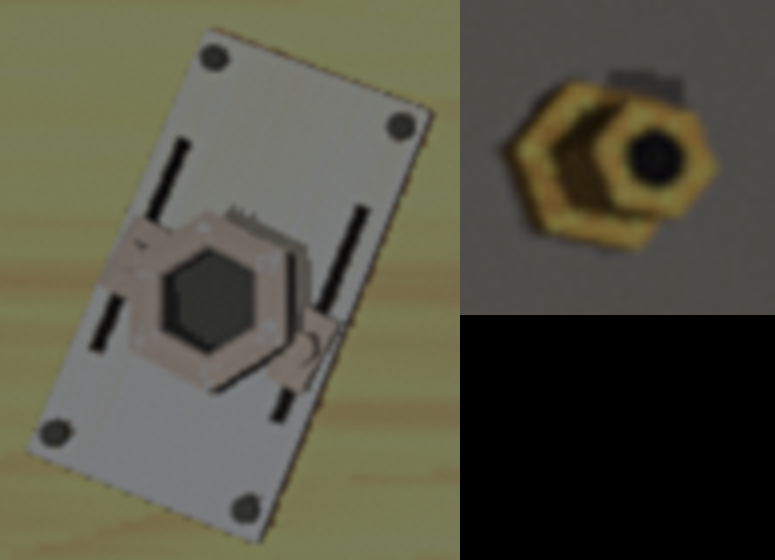

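Request:
send_rows([
  [-1, 0.57, -0.88, 0, 0, 0, -0.4],
  [-1, 0.57, -0.88, 0, 0, 0, -0.4],
  [-1, 0.57, -0.88, 0, 0, 0, -0.4],
  [-1, 0.57, -0.88, 0, 0, 0, -0.4],
  [-1, 0.57, -0.88, 0, 0, 0, -0.4],
  [-1, 0.57, -0.88, 0, 0, 0, -0.4],
  [-1, 0.57, -0.88, 0, 0, 0, -0.4],
  [-1, 0.57, -0.88, 0, 0, 0, -0.4],
], grip_force=40)

```text
time_s: 0.82
eef_pos: [0.3795, 0.3834, 0.2048]
tool_rot: [-116.2, 89.6, -157.7]
force: [1.1, 0.4, 0.3]
grip_width: 0.0854
```

Request:
send_rows([
  [-1, 0.57, -0.88, 0, 0, 0, -0.4],
  [-1, 0.57, -0.88, 0, 0, 0, -0.4],
  [-1, 0.57, -0.88, 0, 0, 0, -0.4],
  [-1, 0.57, -0.88, 0, 0, 0, -0.4],
  [-1, 0.57, -0.88, 0, 0, 0, -0.4],
  [-1, 0.57, -0.88, 0, 0, 0, -0.4],
  [-1, 0.57, -0.88, 0, 0, 0, -0.4],
  [-1, 0.57, -0.88, 0, 0, 0, -0.4],
])

```text
time_s: 1.48
eef_pos: [0.4954, 0.1967, 0.2021]
tool_rot: [-112.5, 89.3, -170.8]
force: [-0.5, 0.6, 0.2]
grip_width: 0.0858
```

Request:
send_rows([
  [-1, 0.6, -0.57, 0.1, 0, 0, -0.2],
  [-1, 0.58, -0.57, 0.1, 0, 0, -0.1],
  [-1, 0, 0, 0, 0, 0, 0],
])

```text
time_s: 1.73
eef_pos: [0.5273, 0.1619, 0.206]
tool_rot: [-101.7, 89.3, -162.0]
force: [0.3, 0.1, 0.8]
grip_width: 0.0857
```

```bash
cat >> h.py <<'E'
from scipy.spatial.transform import Rotation as Ro
def st():
    s=telemetry.sense(); R=Ro.from_euler('xyz',s['tool_rot'],degrees=True).as_matrix()
    y=np.degrees(np.arctan2(R[1,1],R[0,1])); print('t',s['time_s'],'tcp',np.round(s['eef_pos'],4),'toolx',np.round(R[:,0],4),'yawy',round(y,2),'tiltcorr rotvec(5deg units)',np.round(np.degrees(np.cross(R[:,0],[0,0,-1]))/5,3),'F',np.round(s['force'],1),'M',np.round(s['moment'],2),'w',s['grip_width'],'j6',s['joint_positions'][5]); return s
E
python3 - <<'E'
from h import *
import pickle
st(); p,_=snap('wrist','w1.png'); pickle.dump(p,open('w1.pkl','wb'))
E
```

```text
t 1.7333 tcp [0.5273 0.1619 0.206 ] toolx [-0.0123 -0.004  -0.9999] yawy 29.71 tiltcorr rotvec(5deg units) [ 0.046 -0.141  0.   ] F [0.3 0.1 0.8] M [ 0.07 -0.02 -0.01] w 0.08568045819926035 j6 -19.83974343948027
```

View pics/w1.png

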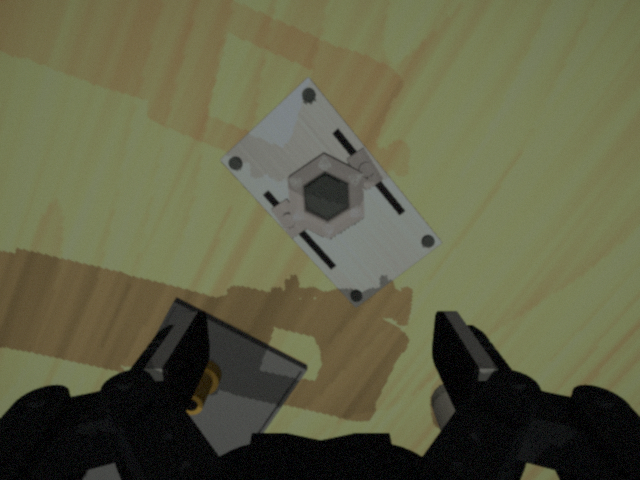

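The wrist view shows the nest at about (326,195), between and ahead of the fingers. I'll enlarge it to read the corners.

Run:
```python
from h import *
import pickle
p=pickle.load(open('w1.pkl','rb')); a=cv2.imread('pics/w1.png')
print(np.round(p['pose'],4).tolist(), ray(p,326,195,.028))
c=a[140:250,265:385]; c=cv2.convertScaleAbs(c,alpha=1.5); cv2.imwrite('pics/crop2.png',cv2.resize(c,None,fx=5,fy=5,interpolation=cv2.INTER_CUBIC))
```

```text
[[0.8687, 0.4756, 0.1387, 0.4888], [0.4953, -0.8266, -0.2672, 0.2308], [-0.0124, 0.3008, -0.9536, 0.3705], [0.0, 0.0, 0.0, 1.0]] [0.52198395 0.17432159 0.028     ]
```

View pics/crop2.png

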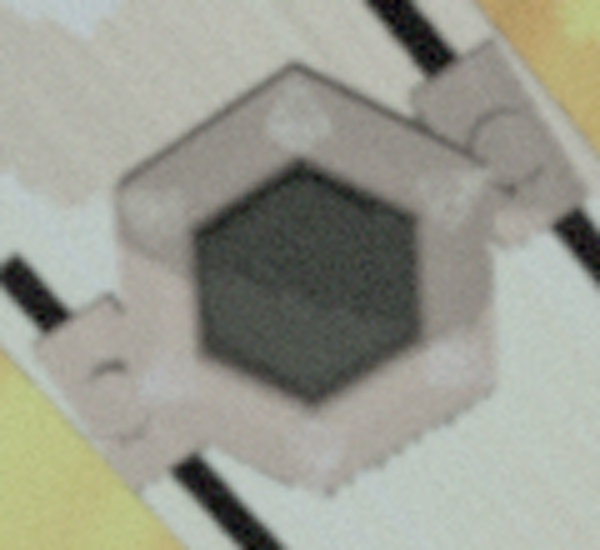

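The crop shows the pocket corners at about (302,162), (416,215), (422,335), (313,405), (203,350) and (195,238).

```bash
cat >> h.py <<'E'
from scipy.optimize import least_squares
def hexfit(p,pts,z,x0,af=None,h0=0):
    pts=np.array(pts,float)
    def model(q):
        r=(q[3] if af is None else af)/np.sqrt(3); k=np.radians(q[2]+30+60*np.arange(6))
        return np.array([proj(p,(q[0]+r*np.cos(a),q[1]+r*np.sin(a),z)) for a in k])
    def f(q):
        m=model(q); d=np.linalg.norm(pts[:,None]-m[None],axis=2).argmin(1); return (pts-m[d]).ravel()
    s=least_squares(f,list(x0)+([.04] if af is None else [])); return np.round(s.x,4),round(float(np.sqrt(np.mean(s.fun**2))),2)
E
python3 - <<'E'
from h import *
import pickle
p=pickle.load(open('w1.pkl','rb')); t=imaging.camera_params('top')
c=lambda L,o,k:[(o[0]+(x+.5)/k-.5,o[1]+(y+.5)/k-.5) for x,y in L]
P=c([(302,162),(416,215),(422,335),(313,405),(203,350),(195,238)],(265,140),5)
O=c([(297,66),(490,172),(492,375),(328,490),(118,188)],(265,140),5)
for z in(.0265,.028): print('wrist pocket',z,hexfit(p,P,z,(.522,.17,-30)))
print('wrist outer',hexfit(p,O,.028,(.522,.17,-30)))
T=c([(210,208),(290,250),(288,345),(208,390),(130,345),(130,255)],(155,210),4)
print('top outer',hexfit(t,T,.028,(.522,.17,-30)))
T=c([(210,275),(253,293),(254,330),(210,353),(164,330),(163,290)],(155,210),4)
print('top pocket',hexfit(t,T,.028,(.522,.17,-30)))
for q,L in((p,[(308,78),(440,241),(357,307),(222,159)]),(t,[(208,217.5),(263,238),(220,345),(162,322)])):
    X=np.array([ray(q,*u,.008) for u in L]);print(np.round(X,4).tolist(),X.mean(0), [round(float(np.linalg.norm(X[i]-X[i-1])),4) for i in range(4)])
S=c([(138,152),(172,98),(235,112),(255,165),(220,215),(160,205)],(455,280),7)
print('stem top',hexfit(t,S,.054,(.5,-.28,-6)),hexfit(t,S,.054,(.5,-.28,-6),.024))
E
```

```text
wrist pocket 0.0265 (array([  0.5231,   0.1729, -26.1649,   0.0388]), 0.64)
wrist pocket 0.028 (array([  0.523 ,   0.1731, -26.1649,   0.0386]), 0.64)
wrist outer (array([  0.5232,   0.1734, -26.7169,   0.0657]), 0.66)
top outer (array([  0.5254,   0.1693, -27.6101,   0.0675]), 0.3)
top pocket (array([  0.5198,   0.1691, -27.8907,   0.0333]), 1.28)
[[0.4591, 0.2522, 0.008], [0.6434, 0.1871, 0.008], [0.6104, 0.0852, 0.008], [0.4238, 0.1524, 0.008]] [0.53419542 0.16921959 0.008     ] [0.1059, 0.1954, 0.107, 0.1983]
[[0.6459, 0.1802, 0.008], [0.6099, 0.0799, 0.008], [0.4245, 0.146, 0.008], [0.4608, 0.2488, 0.008]] [0.53530438 0.16371291 0.008     ] [0.1974, 0.1066, 0.1968, 0.109]
stem top (array([ 0.5027, -0.2813, -8.4885,  0.0235]), 0.32) (array([ 0.5027, -0.2813, -8.4884]), 0.35)
```

Request:
send_rows([
  [-1, -0.05, -0.9, -0.1, 0.05, -0.14, 0.22],
  [-1, -0.05, -0.9, -0.1, 0, 0, 0.22],
  [-1, -0.05, -0.9, -0.1, 0, 0, 0.22],
  [-1, -0.05, -0.9, -0.1, 0, 0, 0.22],
  [-1, -0.05, -0.9, -0.1, 0, 0, 0.22],
  [-1, -0.05, -0.9, -0.1, 0, 0, 0.22],
  [-1, -0.05, -0.9, -0.1, 0, 0, 0.22],
  [-1, -0.05, -0.9, -0.1, 0, 0, 0.22],
])

```text
time_s: 2.45
eef_pos: [0.5085, -0.0115, 0.182]
tool_rot: [-171.9, 89.2, 137.9]
force: [0.3, -0.1, 0.3]
grip_width: 0.0854
```

Request:
send_rows([
  [-1, -0.05, -0.9, -0.1, 0, 0, 0.22],
  [-1, -0.05, -0.9, -0.1, 0, 0, 0.22],
  [-1, -0.05, -0.9, -0.1, 0, 0, 0.22],
  [-1, -0.05, -0.9, -0.1, 0, 0, 0.22],
  [-1, -0.05, -0.9, -0.1, 0, 0, 0.22],
  [-1, -0.05, -0.9, -0.1, 0, 0, 0.22],
  [-1, -0.05, -0.9, -0.1, 0, 0, 0.22],
  [-1, 0, 0, 0, 0, 0, 0],
])

```text
time_s: 3.12
eef_pos: [0.4932, -0.1677, 0.16]
tool_rot: [-174.6, 88.7, 143.8]
force: [-0.3, 0.1, -0.6]
grip_width: 0.0856
```

```bash
python3 -c "
from h import *
st()"
```

```text
t 3.1167 tcp [ 0.4932 -0.1677  0.16  ] toolx [-0.0187  0.0137 -0.9997] yawy 48.41 tiltcorr rotvec(5deg units) [-0.157 -0.214 -0.   ] F [-0.3  0.1 -0.6] M [-0.01  0.02 -0.01] w 0.08556645565881058 j6 -75.12944303659464
```

Request:
send_rows([
  [-1, 0.1, -0.93, 0, -0.05, -0.07, 0.14],
  [-1, 0.1, -0.93, 0, -0.05, -0.07, 0.14],
  [-1, 0.1, -0.93, 0, -0.05, -0.07, 0.14],
  [-1, 0.1, -0.93, 0, -0.05, -0.07, 0.14],
  [-1, 0.1, -0.93, 0, 0, 0, 0.14],
  [-1, 0, 0, 0, 0, 0, 0],
  [-1, 0, 0, 0, 0, 0, 0],
])

```text
time_s: 3.7
eef_pos: [0.5048, -0.2762, 0.157]
tool_rot: [115.7, 89.6, 78.1]
force: [0.3, -0.4, -0.6]
grip_width: 0.0854
```

Run:
```python
from h import *
import pickle
st(); p,a=snap('wrist','w2.png'); pickle.dump(p,open('w2.pkl','wb'))
u,v=map(int,proj(p,(.5027,-.2813,.04))); print(u,v)
x0,y0=u-60,v-60; c=a[y0:y0+120,x0:x0+120,::-1]; cv2.imwrite('pics/crop3.png',cv2.resize(cv2.convertScaleAbs(c,alpha=1.6),None,fx=5,fy=5,interpolation=cv2.INTER_CUBIC)); print(x0,y0)
```

```text
t 3.7 tcp [ 0.5048 -0.2762  0.157 ] toolx [ 0.0014  0.0066 -1.    ] yawy 52.38 tiltcorr rotvec(5deg units) [-0.076  0.016  0.   ] F [ 0.3 -0.4 -0.6] M [0.01 0.02 0.01] w 0.0853537286401586 j6 -88.38819671699812
312 230
252 170
```

View pics/crop3.png

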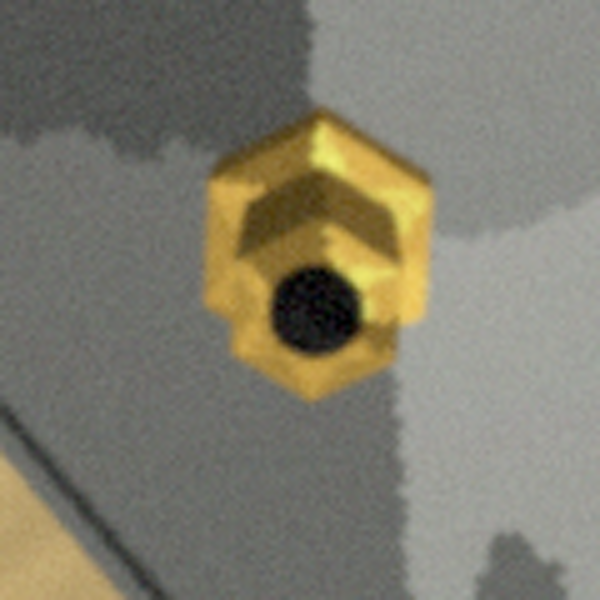

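The crop shows the stem top corners at (318,222), (238,255), (233,355), (312,402), (393,357) and (400,265), and the foot corners at (320,107), (210,182), (205,305), (433,185) and (428,322).

Run:
```python
from h import *
import pickle
p=pickle.load(open('w2.pkl','rb'))
c=lambda L,o,k:[(o[0]+(x+.5)/k-.5,o[1]+(y+.5)/k-.5) for x,y in L]
print(hexfit(p,c([(318,222),(238,255),(233,355),(312,402),(393,357),(400,265)],(252,170),5),.054,(.5,-.28,-8)))
print(hexfit(p,c([(320,107),(210,182),(205,305),(433,185),(428,322)],(252,170),5),.018,(.5,-.28,-8)))
```

```text
(array([  0.5012,  -0.2783, -10.1328,   0.0235]), 0.55)
(array([ 0.5012, -0.2781, -9.8444,  0.037 ]), 0.92)
```

Request:
send_rows([
  [-1, -0.13, -0.11, -0.5, -0.08, 0.02, -0.38],
  [-1, 0, 0, -0.8, 0, 0, 0],
  [-1, 0, 0, -0.8, 0, 0, 0],
  [-1, 0, 0, -0.8, 0, 0, 0],
  [-1, 0, 0, -0.8, 0, 0, 0],
  [-1, 0, 0, -0.3, 0, 0, 0],
  [-1, 0, 0, 0, 0, 0, 0],
])

```text
time_s: 4.33
eef_pos: [0.5035, -0.2668, 0.0558]
tool_rot: [66.3, 89.8, 27.2]
force: [-0.6, 1.2, -0.4]
grip_width: 0.0853
```

```bash
python3 -c "
from h import *
st()"
```

```text
t 4.3333 tcp [ 0.5035 -0.2668  0.0558] toolx [ 0.003   0.0016 -1.    ] yawy 50.91 tiltcorr rotvec(5deg units) [-0.018  0.035  0.   ] F [-0.6  1.2 -0.4] M [-0.06 -0.03 -0.01] w 0.08527377244168619 j6 -86.09614182829353
```

Request:
send_rows([
  [-1, -0.08, -0.5, 0, -0.02, 0.03, -0.05],
  [-1, 0, 0, -0.4, 0, 0, 0],
  [-1, 0, 0, -0.4, 0, 0, 0],
  [-1, 0, 0, 0, 0, 0, 0],
])

```text
time_s: 4.67
eef_pos: [0.5035, -0.2797, 0.0375]
tool_rot: [4.5, 89.7, -34.7]
force: [0.2, 0.6, -0.6]
grip_width: 0.0858
```

```bash
python3 -c "
from h import *
st()"
```

```text
t 4.6667 tcp [ 0.5035 -0.2797  0.0375] toolx [ 0.0039 -0.0027 -1.    ] yawy 50.77 tiltcorr rotvec(5deg units) [0.031 0.045 0.   ] F [ 0.2  0.6 -0.6] M [ 0.05  0.01 -0.01] w 0.08575008025586331 j6 -86.81292079535255
```

Request:
send_rows([
  [-1, -0.08, 0, -0.35, 0.03, 0.04, 0],
  [-1, 0, 0, -0.3, 0, 0, 0],
  [-1, 0, 0, 0, 0, 0, 0],
])

```text
time_s: 4.92
eef_pos: [0.5024, -0.2809, 0.021]
tool_rot: [10.6, 89.8, -28.7]
force: [-0.6, 0.7, 0.2]
grip_width: 0.0853
```

```bash
python3 -c "
from h import *
st()"
```

```text
t 4.9167 tcp [ 0.5024 -0.2809  0.021 ] toolx [ 0.0025 -0.0013 -1.    ] yawy 50.72 tiltcorr rotvec(5deg units) [0.015 0.028 0.   ] F [-0.6  0.7  0.2] M [ 0.01  0.05 -0.02] w 0.0853047802927508 j6 -86.94219379385397
```

Request:
send_rows([
  [1, 0, 0, 0, 0, 0, 0],
  [1, 0, 0, 0, 0, 0, 0],
  [1, 0, 0, 0, 0, 0, 0],
  [1, 0, 0, 0, 0, 0, 0],
  [1, 0, 0, 0, 0, 0, 0],
  [1, 0, 0, 0, 0, 0, 0],
  [1, 0, 0, 0, 0, 0, 0],
  [1, 0, 0, 0, 0, 0, 0],
], grip_force=50)

```text
time_s: 5.58
eef_pos: [0.5027, -0.2809, 0.0211]
tool_rot: [14.7, 89.8, -24.5]
force: [0.5, 0.7, -0.5]
grip_width: 0.0225
```

```bash
python3 -c "
from h import *
st()"
```

```text
t 5.5833 tcp [ 0.5027 -0.2809  0.0211] toolx [ 0.0029 -0.0013 -1.    ] yawy 50.71 tiltcorr rotvec(5deg units) [0.015 0.033 0.   ] F [ 0.5  0.7 -0.5] M [-0.01 -0.   -0.03] w 0.022488367562537085 j6 -86.93806580364577
```

Request:
send_rows([
  [1, 0, 0, 0.3, 0, 0, 0],
  [1, 0, 0, 0.6, 0, 0, 0],
  [1, 0, 0, 0.8, 0, 0, 0],
  [1, 0, 0, 0.8, 0, 0, 0],
  [1, 0, 0, 0.8, 0, 0, 0],
  [1, 0, 0, 0.8, 0, 0, 0],
  [1, 0, 0, 0.5, 0, 0, 0],
  [1, 0, 0, 0, 0, 0, 0],
])

```text
time_s: 6.25
eef_pos: [0.4966, -0.2768, 0.1382]
tool_rot: [-177.2, 89.4, 143.5]
force: [0.5, -1.1, -1.9]
grip_width: 0.0222
```

```bash
python3 -c "
from h import *
st()"
```

```text
t 6.25 tcp [ 0.4966 -0.2768  0.1382] toolx [-0.008   0.0059 -1.    ] yawy 50.72 tiltcorr rotvec(5deg units) [-0.068 -0.091 -0.   ] F [ 0.5 -1.1 -1.9] M [-0.04  0.   -0.  ] w 0.02220529275768245 j6 -86.93050641389634
```

Request:
send_rows([
  [1, 0.07, 0.5, 0, -0.07, -0.09, -0.2],
  [1, 0.07, 0.9, 0, 0, 0, -0.2],
  [1, 0.07, 0.9, 0, 0, 0, -0.2],
  [1, 0.07, 0.9, 0, 0, 0, -0.2],
  [1, 0.07, 0.9, 0, 0, 0, -0.2],
  [1, 0.07, 0.9, 0, 0, 0, -0.2],
  [1, 0.07, 0.9, 0, 0, 0, -0.2],
  [1, 0.07, 0.9, 0, 0, 0, -0.2],
])

```text
time_s: 6.92
eef_pos: [0.5065, -0.1044, 0.1344]
tool_rot: [-106.9, 89.7, -155.1]
force: [0.1, -0.6, -2.1]
grip_width: 0.0221
```

Request:
send_rows([
  [1, 0.07, 0.9, 0, 0, 0, -0.2],
  [1, 0.07, 0.9, 0, 0, 0, -0.2],
  [1, 0.07, 0.9, 0, 0, 0, -0.2],
  [1, 0.07, 0.9, 0, 0, 0, -0.2],
  [1, 0.07, 0.9, 0, 0, 0, -0.2],
  [1, 0.07, 0.9, 0, 0, 0, -0.2],
  [1, 0.07, 0.9, 0, 0, 0, -0.2],
  [1, 0, 0, 0, 0, 0, 0],
])

```text
time_s: 7.58
eef_pos: [0.5105, 0.0656, 0.1258]
tool_rot: [-134.0, 88.9, 170.6]
force: [-0.4, 0.3, -2.2]
grip_width: 0.0223
```

```bash
python3 -c "
from h import *
st()"
```

```text
t 7.5833 tcp [0.5105 0.0656 0.1258] toolx [-0.0192  0.0032 -0.9998] yawy 34.58 tiltcorr rotvec(5deg units) [-0.037 -0.22  -0.   ] F [-0.4  0.3 -2.2] M [ 0.01 -0.07  0.04] w 0.02232647282530541 j6 -35.26448793011399
```

Request:
send_rows([
  [1, 0.12, 0.85, 0, -0.02, -0.06, -0.1],
  [1, 0.12, 0.87, 0, -0.02, -0.06, -0.1],
  [1, 0.12, 0.87, 0, 0, -0.06, -0.1],
  [1, 0.12, 0.87, 0, 0, -0.06, 0],
  [1, 0.12, 0.87, 0, 0, 0, 0],
  [1, 0, 0, 0, 0, 0, 0],
  [1, 0, 0, 0, 0, 0, 0],
])

```text
time_s: 8.17
eef_pos: [0.5202, 0.1759, 0.1188]
tool_rot: [-92.7, 89.4, -149.5]
force: [-0.2, -0.3, -1.9]
grip_width: 0.0225
```

Run:
```python
from h import *
import pickle
st(); p,a=snap('wrist','w3.png'); pickle.dump(p,open('w3.pkl','wb'))
s,b=snap('scene','s3.png');t,d=snap('top','t3.png')
print(proj(p,(.524,.171,.028)),proj(s,(.524,.171,.05)),proj(t,(.524,.171,.05)))
```

```text
t 8.1667 tcp [0.5202 0.1759 0.1188] toolx [-0.0086 -0.0051 -1.    ] yawy 33.17 tiltcorr rotvec(5deg units) [ 0.058 -0.098  0.   ] F [-0.2 -0.3 -1.9] M [-0.06  0.02  0.04] w 0.02253153478022181 j6 -21.61065756989569
(np.float64(324.01280891454076), np.float64(246.4965802305376)) (np.float64(412.8618399344648), np.float64(159.62432828743835)) (np.float64(202.3553278662306), np.float64(284.00807849982266))
```

View pics/w3.png

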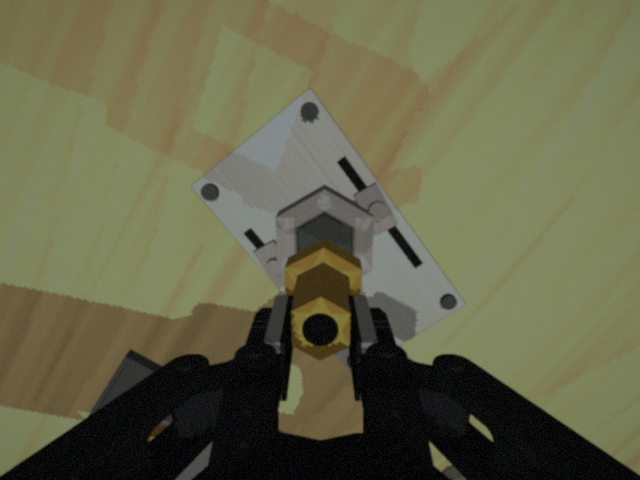

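The wrist view shows the fitting gripped upright, with its stem at (321,331) and foot front corner at (324,240). The nest is just ahead, with its pocket's front corner at (324,212). I'll enlarge this.

Run:
```python
from h import *
a=cv2.imread('pics/w3.png')
c=a[175:370,255:395]; cv2.imwrite('pics/crop4.png',cv2.resize(cv2.convertScaleAbs(c,alpha=1.5),None,fx=3,fy=3,interpolation=cv2.INTER_CUBIC))
```

```text
(no output)
```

View pics/crop4.png

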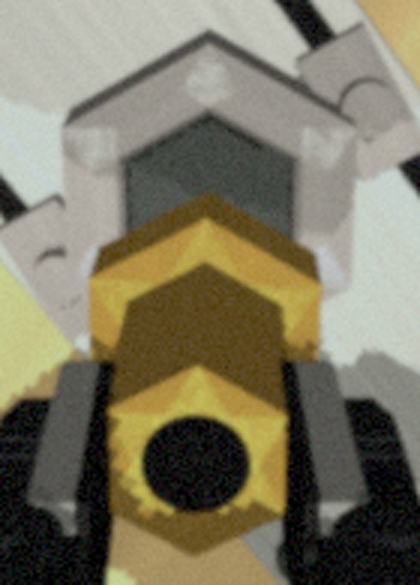

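The crop shows the pocket corners at (209,115), (127,158) and (295,158), the rim corners at (209,40), (66,126) and (354,134), and the foot-top corners at (206,217), (90,283) and (320,290).

Run:
```python
from h import *
import pickle
p=pickle.load(open('w3.pkl','rb'))
c=lambda L:[(255+(x+.5)/3-.5,175+(y+.5)/3-.5) for x,y in L]
x0=(.522,.174,-27)
print('stemtop',hexfit(p,c([(198,365),(110,408),(287,408),(195,555),(112,515),(287,512)]),.1518,x0,.024))
print('foottop',hexfit(p,c([(206,217),(90,283),(320,290)]),.1158,x0,.036))
print('under',hexfit(p,c([(209,193),(92,262),(320,270)]),.1017,x0,.036))
print('pocket',hexfit(p,c([(209,115),(127,158),(295,158)]),.0275,x0,.0395))
print('rim',hexfit(p,c([(209,40),(66,126),(354,134)]),.028,x0,.067))
```

```text
stemtop (array([  0.5185,   0.1773, -26.6462]), 1.55)
foottop (array([  0.5191,   0.1771, -28.3653]), 0.71)
under (array([  0.52  ,   0.1759, -28.7906]), 1.94)
pocket (array([  0.5235,   0.1728, -26.4258]), 0.81)
rim (array([  0.523 ,   0.1721, -28.0648]), 1.03)
```

Request:
send_rows([
  [1, 0.17, -0.18, -0.2, 0.06, -0.1, 0],
  [1, 0, 0, -0.5, 0, 0, 0],
  [1, 0, 0, -0.6, 0, 0, 0],
  [1, 0, 0, -0.6, 0, 0, 0],
  [1, 0, 0, -0.2, 0, 0, 0],
  [1, 0, 0, 0, 0, 0, 0],
])

```text
time_s: 8.82
eef_pos: [0.5256, 0.1643, 0.0623]
tool_rot: [54.5, 89.8, -2.9]
force: [1.0, 0.4, -2.7]
grip_width: 0.0225
```

```bash
python3 -c "
from h import *
st()"
```

```text
t 8.8167 tcp [0.5256 0.1643 0.0623] toolx [ 2.9e-03 -1.0e-04 -1.0e+00] yawy 32.64 tiltcorr rotvec(5deg units) [0.002 0.033 0.   ] F [ 1.   0.4 -2.7] M [-0.04 -0.03 -0.04] w 0.02249661913417376 j6 -22.542381629049782
```

Request:
send_rows([
  [1, -0.04, 0.29, 0, 0, 0.03, 0.05],
  [1, 0, 0, 0, 0, 0, 0],
  [1, 0, 0, 0, 0, 0, 0],
])

```text
time_s: 9.07
eef_pos: [0.524, 0.171, 0.0615]
tool_rot: [-109.7, 89.9, -166.9]
force: [-0.4, 0.2, -2.3]
grip_width: 0.0227
```

```bash
python3 -c "
from h import *
st()"
```

```text
t 9.0667 tcp [0.524  0.171  0.0615] toolx [-1.9e-03 -4.0e-04 -1.0e+00] yawy 32.8 tiltcorr rotvec(5deg units) [ 0.005 -0.022  0.   ] F [-0.4  0.2 -2.3] M [-0.02 -0.1   0.03] w 0.02266125670880382 j6 -22.021952200707716
```

Request:
send_rows([
  [1, 0, 0, -0.1, 0, 0, 0],
  [1, 0, 0, -0.1, 0, 0, 0],
  [1, 0, 0, -0.1, 0, 0, 0],
  [1, 0, 0, -0.1, 0, 0, 0],
  [1, 0, 0, -0.1, 0, 0, 0],
  [1, 0, 0, 0, 0, 0, 0],
])

```text
time_s: 9.57
eef_pos: [0.5266, 0.1721, 0.0509]
tool_rot: [66.1, 89.7, 9.0]
force: [-0.0, 0.5, -2.1]
grip_width: 0.0223
```

```bash
python3 -c "
from h import *
st()"
```

```text
t 9.5667 tcp [0.5266 0.1721 0.0509] toolx [ 4.4e-03  7.0e-04 -1.0e+00] yawy 32.88 tiltcorr rotvec(5deg units) [-0.008  0.05   0.   ] F [-0.   0.5 -2.1] M [-0.02  0.04  0.  ] w 0.022339346143165788 j6 -22.02759798152694
```

Contact should come at a TCP height of about 0.045. I'll correct the drift and then descend in small steps.

Request:
send_rows([
  [1, -0.09, -0.03, 0, -0.01, 0.05, 0],
  [1, 0, 0, -0.05, 0, 0, 0],
  [1, 0, 0, -0.05, 0, 0, 0],
  [1, 0, 0, 0, 0, 0, 0],
])

```text
time_s: 9.9
eef_pos: [0.524, 0.1712, 0.048]
tool_rot: [-96.8, 89.9, -153.9]
force: [0.7, -0.3, -1.8]
grip_width: 0.0223
```

```bash
python3 -c "
from h import *
st()"
```

```text
t 9.9 tcp [0.524  0.1712 0.048 ] toolx [-8.e-04 -4.e-04 -1.e+00] yawy 32.87 tiltcorr rotvec(5deg units) [ 0.005 -0.009  0.   ] F [ 0.7 -0.3 -1.8] M [-0.03  0.03 -0.02] w 0.022348150812623382 j6 -22.059482180995712
```

Request:
send_rows([
  [1, 0, 0, -0.06, 0, 0, 0],
  [1, 0, 0, -0.06, 0, 0, 0],
  [1, 0, 0, 0, 0, 0, 0],
])

```text
time_s: 10.15
eef_pos: [0.5241, 0.1712, 0.0448]
tool_rot: [-92.4, 90.0, -149.6]
force: [-1.1, -0.2, -2.3]
grip_width: 0.0222
```

Request:
send_rows([
  [1, 0, 0, -0.06, 0, 0, 0],
  [1, 0, 0, -0.06, 0, 0, 0],
  [1, 0, 0, 0, 0, 0, 0],
])

```text
time_s: 10.4
eef_pos: [0.5241, 0.1711, 0.0415]
tool_rot: [-87.8, 90.0, -145.0]
force: [1.0, -1.1, -2.4]
grip_width: 0.0221
```

```bash
python3 -c "
from h import *
st()"
```

```text
t 10.4 tcp [0.5241 0.1711 0.0415] toolx [-5.e-04 -3.e-04 -1.e+00] yawy 32.87 tiltcorr rotvec(5deg units) [ 0.004 -0.005  0.   ] F [ 1.  -1.1 -2.4] M [0.03 0.02 0.04] w 0.02211916961226928 j6 -22.060604329309555
```

Request:
send_rows([
  [1, 0, 0, -0.06, 0, 0, 0],
  [1, 0, 0, -0.06, 0, 0, 0],
  [1, 0, 0, 0, 0, 0, 0],
])

```text
time_s: 10.65
eef_pos: [0.5241, 0.1712, 0.0381]
tool_rot: [-90.1, 90.0, -147.2]
force: [0.2, -0.8, -1.2]
grip_width: 0.0224
```

Request:
send_rows([
  [1, 0, 0, -0.06, 0, 0, 0],
  [1, 0, 0, -0.06, 0, 0, 0],
  [1, 0, 0, 0, 0, 0, 0],
])

```text
time_s: 10.9
eef_pos: [0.5242, 0.1712, 0.0348]
tool_rot: [-85.7, 90.0, -142.9]
force: [-0.3, 0.9, -3.0]
grip_width: 0.0226
```

```bash
python3 -c "
from h import *
st()"
```

```text
t 10.9 tcp [0.5242 0.1712 0.0348] toolx [-4.e-04 -3.e-04 -1.e+00] yawy 32.87 tiltcorr rotvec(5deg units) [ 0.004 -0.005  0.   ] F [-0.3  0.9 -3. ] M [-0.01  0.05  0.01] w 0.022579833729243964 j6 -22.062203849178697
```

Request:
send_rows([
  [1, 0, 0, -0.04, 0, 0, 0],
  [1, 0, 0, 0, 0, 0, 0],
])

```text
time_s: 11.07
eef_pos: [0.5241, 0.1712, 0.0336]
tool_rot: [-92.6, 90.0, -149.8]
force: [0.5, -0.0, -1.5]
grip_width: 0.0226
```

Request:
send_rows([
  [1, 0, 0, -0.03, 0, 0, 0],
  [1, 0, 0, 0, 0, 0, 0],
])

```text
time_s: 11.23
eef_pos: [0.5245, 0.1712, 0.0331]
tool_rot: [-40.9, 90.0, -98.1]
force: [-0.2, 0.6, -1.7]
grip_width: 0.0224
```

Request:
send_rows([
  [1, 0, 0, -0.03, 0, 0, 0],
  [1, 0, 0, 0, 0, 0, 0],
])

```text
time_s: 11.4
eef_pos: [0.5248, 0.1713, 0.0331]
tool_rot: [2.5, 90.0, -54.7]
force: [-0.8, -0.6, -2.8]
grip_width: 0.0221
```

Request:
send_rows([
  [1, 0, 0, -0.02, 0, 0, 0],
  [1, 0, 0, 0, 0, 0, 0],
])

```text
time_s: 11.57
eef_pos: [0.525, 0.1713, 0.0331]
tool_rot: [32.3, 90.0, -24.8]
force: [-0.2, 0.9, -1.1]
grip_width: 0.0227
```

Request:
send_rows([
  [1, -0.03, 0, -0.05, 0, 0, 0],
])

```text
time_s: 11.65
eef_pos: [0.5251, 0.1714, 0.0327]
tool_rot: [51.2, 89.9, -5.9]
force: [-1.5, -1.4, 9.4]
grip_width: 0.0221
```

```bash
python3 -c "
from h import *
st(); print(imaging.camera_params('wrist')['pose'][2])"
```

```text
t 11.65 tcp [0.5251 0.1714 0.0327] toolx [ 1.9e-03 -2.0e-04 -1.0e+00] yawy 32.88 tiltcorr rotvec(5deg units) [0.002 0.022 0.   ] F [-1.5 -1.4  9.4] M [-0.25  0.4  -0.02] w 0.02209704483418569 j6 -22.041373008694027
[ 0.00174806  0.30454211 -0.95249727  0.19694594]
```

Fz rose by 11 N at the expected seat height, so the fitting is at the bottom. Releasing it now.

Request:
send_rows([
  [1, 0, 0, 0.03, 0, 0, 0],
  [0.6, 0, 0, 0, 0, 0, 0],
  [0.2, 0, 0, 0, 0, 0, 0],
  [-0.2, 0, 0, 0, 0, 0, 0],
  [-0.6, 0, 0, 0, 0, 0, 0],
  [-1, 0, 0, 0, 0, 0, 0],
  [-1, 0, 0, 0, 0, 0, 0],
  [-1, 0, 0, 0, 0, 0, 0],
])

```text
time_s: 12.32
eef_pos: [0.5265, 0.1717, 0.0339]
tool_rot: [64.6, 89.7, 7.4]
force: [0.2, 0.9, 2.1]
grip_width: 0.0858
```

Request:
send_rows([
  [-1, 0, 0, 0, 0, 0, 0],
  [-1, 0, 0, 0.2, 0, 0, 0],
  [-1, 0, 0, 0.4, 0, 0, 0],
  [-1, 0, 0, 0.6, 0, 0, 0],
  [-1, 0, 0, 0.8, 0, 0, 0],
  [-1, 0, 0, 0.8, 0, 0, 0],
  [-1, 0, 0, 0.8, 0, 0, 0],
  [-1, 0, 0, 0.8, 0, 0, 0],
])

```text
time_s: 12.98
eef_pos: [0.5212, 0.1707, 0.1462]
tool_rot: [-109.2, 89.7, -166.4]
force: [-0.0, 0.5, -0.4]
grip_width: 0.0852
```

Run:
```python
from h import *
import pickle
st(); p,a=snap('wrist','w5.png'); pickle.dump(p,open('w5.pkl','wb'))
s,b=snap('scene','s5.png');snap('top','t5.png')
u,v=map(int,proj(p,(.523,.172,.04)));A=a[max(0,v-60):v+60,u-60:u+60,::-1];x=max(0,v-60);print(u-60,x)
u,v=map(int,proj(s,(.523,.172,.04)));B=b[v-50:v+70,u-60:u+60,::-1]
h=[cv2.resize(cv2.convertScaleAbs(i,alpha=1.4),(400,400),interpolation=cv2.INTER_CUBIC) for i in(A,B)]
cv2.imwrite('pics/crop5.png',np.hstack(h))
```

```text
t 12.9833 tcp [0.5212 0.1707 0.1462] toolx [-0.0055 -0.0013 -1.    ] yawy 32.87 tiltcorr rotvec(5deg units) [ 0.015 -0.063  0.   ] F [-0.   0.5 -0.4] M [ 0.02 -0.07 -0.03] w 0.08522528897127656 j6 -22.0493277075553
265 171
```

View pics/crop5.png

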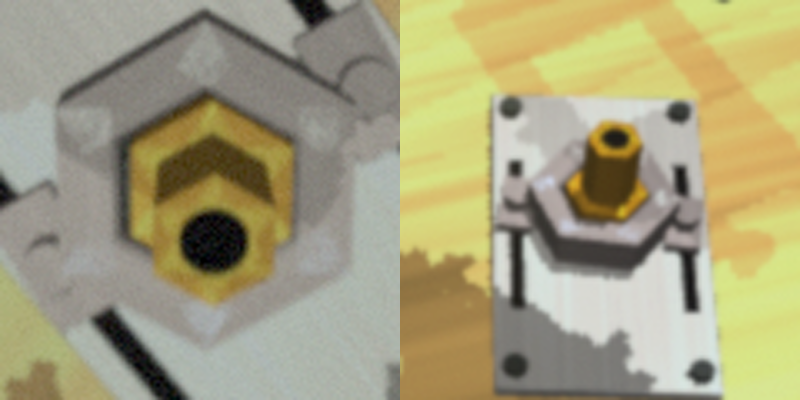

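Both crops show the foot inside the pocket with an even gap and the stem upright, its bore at (214,241). I'll check this numerically and look for any bystander movement.

Run:
```python
from h import *
import pickle
p=pickle.load(open('w5.pkl','rb')); k=400/120
c=lambda L:[(265+(x+.5)/k-.5,171+(y+.5)/k-.5) for x,y in L]
print('bore top',ray(p,*c([(214,241)])[0],.066))
print('stem',hexfit(p,c([(154,207),(153,268),(213,305),(273,270),(272,207)]),.066,(.523,.172,-27)))
print('foot',hexfit(p,c([(208,97),(130,140),(293,145),(290,240),(133,238)]),.030,(.523,.172,-27)))
for n in('top','scene'):
    a=cv2.imread(f'pics/{n}0.png',0);b=cv2.imread(f'pics/{n[0]}5.png',0)
    for nm,x,y,w in {'top':[('glue',289,148,22),('round',350,297,14),('red',410,299,12)],'scene':[('glue',389,302,28),('round',271,196,16),('red',211,212,13)]}[n]:
        r=cv2.matchTemplate(b[y-w-10:y+w+10,x-w-10:x+w+10],a[y-w:y+w,x-w:x+w],cv2.TM_CCOEFF_NORMED);_,m,_,l=cv2.minMaxLoc(r);print(n,nm,l[0]-10,l[1]-10,round(m,2))
s=st(); print(np.abs(s['joint_vel']).max())
```

```text
bore top [0.52459059 0.17283362 0.066     ]
stem (array([ 5.24200e-01,  1.73100e-01, -2.72447e+01,  2.36000e-02]), 0.44)
foot (array([  0.5243,   0.1729, -27.367 ,   0.0369]), 0.81)
top glue 0 0 1.0
top round 0 0 0.76
top red 0 0 1.0
scene glue 0 0 1.0
scene round 0 0 0.72
scene red 0 0 1.0
t 13.1333 tcp [0.5235 0.1711 0.1478] toolx [ 4.e-04 -2.e-04 -1.e+00] yawy 32.87 tiltcorr rotvec(5deg units) [0.003 0.005 0.   ] F [-0.8 -0.2 -0.7] M [ 0.   -0.   -0.03] w 0.08503049040142754 j6 -22.048780498388226
2.8329829727527125
```

```bash
python3 -c "
from h import *
print(sign_off())"
```

```text
the job is handed in; nothing more can be done
None
```

I lifted the large hex fitting from the tray, lowered it into the nest, released it and handed the job in at about 13.1 s. It slid into the pocket without needing to be eased about. No verdict was reported.

**Seating:** The tool stopped at 0.033 m, the height expected for a fully seated fitting. I pressed once to confirm it was at the bottom, and the measured force rose about 11 N. That is the most I saw, though I only read the force at the end of each move.

**Upright:** In the last wrist picture the stem and foot axes agree within about 0.3 mm at the assumed seated heights. The fitting is about 13 mm from the plate's centre by the top camera and about 11 mm by the wrist camera; the limit is 20 mm.

**Robot clear:** The gripper is fully open and 0.15 m up, and the measured force is close to zero.

**Bystanders:** Image matching shows no shift of the glue bottle, round fitting or small hex fitting. The round fitting matched less well (0.72–0.76, against 1.0 for the others). I put that down to the arm's shadow, but did not look at it separately.

**Disagreement:** The top and wrist cameras differed by 3–5 mm on where things were. I used the wrist camera for the final alignment, measuring the fitting against the nest in the same picture.

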